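# Show the lens to the inspection camera

### The job

On the optical bench, swing the clamp lever of the socket that holds the round-windowed carrier fully open, take that carrier out and hold it up between the inspection camera and its light panel: upright, its flat face square to the camera, the middle of the round window on the lens axis and 90 mm in front of the lens. Finish while still holding it there, steady in the gripper and touching nothing else. Leave the square-windowed carrier clamped and everything else where it is.

Things in the scene. Friction and masses are not known exactly. Their poses are not given: they have to be found in the camera images.
- carrier_round: Black carrier, 0.17 kg: foot 44 (x) x 50 (y) x 12 mm; on its middle an upright plate 10 mm thick (x), 50 wide (y), from 12 to 82 mm above the underside. ROUND white window, 34 mm, in it. Its centre is 40 mm above the underside; the top 22 mm is bare, to grip across the 10 mm. Origin: centre of underside, which sits 8 mm above the bench; x = plate normal, z up. Axes as its socket's.
- window_round (a point): Centre of the round window, inside the plate; axes as carrier_round.
- socket_round: Aluminium socket block fixed to the bench, holding carrier_round. Pocket 47 x 53 mm, 10 mm deep, floor 8 mm above the bench. Origin: on the bench under the pocket's centre; x = normal of the plate in it, pointing away from the robot within 0.3 rad. Vertical lever pivot at x = 14, y = 43 mm. The two sockets may stand in either order.
- knob_round (a point): Centre of the top of the upright black knob (14 mm diameter, from 29 to 65 mm above the bench) on the free end of the clamp lever of socket_round, 103 mm from the pivot axis. The lever is a flat steel arm 9 mm wide, from 22 to 29 mm above the bench.
- lever_round (a joint): Clamp lever of socket_round, rad; swings level about its pivot. 0 = shut: points along the socket's -y, over the carrier's foot, which it traps. Grows counter-clockwise seen from above, free end swinging to the socket's +x, away from robot and plate; 1.57 = fully open, along +x (stop 1.65). Below 0.9 it still covers the foot. Takes about 1 N at the knob; stays where left.
- carrier_square: Black carrier, 0.17 kg: foot 44 (x) x 50 (y) x 12 mm; on its middle an upright plate 10 mm thick (x), 50 wide (y), from 12 to 82 mm above the underside. SQUARE white window, 32 mm, in it. Its centre is 40 mm above the underside; the top 22 mm is bare, to grip across the 10 mm. Origin: centre of underside, which sits 8 mm above the bench; x = plate normal, z up. Axes as its socket's.
- socket_square: Aluminium socket block fixed to the bench, holding carrier_square. Pocket 47 x 53 mm, 10 mm deep, floor 8 mm above the bench. Origin: on the bench under the pocket's centre; x = normal of the plate in it, pointing away from the robot within 0.3 rad. Vertical lever pivot at x = 14, y = 43 mm. The two sockets may stand in either order.
- knob_square (a point): Centre of the top of the upright black knob (14 mm diameter, from 29 to 65 mm above the bench) on the free end of the clamp lever of socket_square, 103 mm from the pivot axis. The lever is a flat steel arm 9 mm wide, from 22 to 29 mm above the bench.
- lever_square (a joint): Clamp lever of socket_square, rad; swings level about its pivot. 0 = shut: points along the socket's -y, over the carrier's foot, which it traps. Grows counter-clockwise seen from above, free end swinging to the socket's +x, away from robot and plate; 1.57 = fully open, along +x (stop 1.65). Below 0.9 it still covers the foot. Takes about 1 N at the knob; stays where left.
- rig: Inspection rig fixed to the bench, left: rail 60 x 410 x 18 mm along y; 40 mm column at y = 247 mm, 268 tall, with a blue camera; facing it, a light panel 180 mm wide (x), white face at y = -110 mm, top 225 mm above the bench. Origin: on the bench below the focus; z up. The lens axis is level, along y: the camera, at +y, looks to -y.
- lens_front (a point): Centre of the camera's lens rim (48 mm across), 90 mm along the rig's +y from the focus; axes as the rig. The lens axis is 150 to 200 mm above the bench, different each time. The camera's body is 66 mm square, its top 33 mm above the axis.
- focus (a point): Focus point, in empty air on the lens axis, 90 mm in front of the lens and 110 mm from the light panel: the window's centre belongs here. Axes as the rig: y is the lens axis, so the carrier's x must lie along y, either way round.
- cleaner_bottle: bystander: small bottle, 48 mm across, 120 mm tall, standing near the robot; origin under its base
- lens_tube: bystander: short aluminium tube standing on end, 40 mm across, 22 mm tall; origin under its base
- post_holder: bystander: steel post on a 36 mm round foot, 55 mm tall, beyond the sockets; origin under its base
- screwdriver: bystander: screwdriver 170 mm long lying beyond the sockets
Things that resemble listed ones, but are neither listed nor needed, are in the scene too. Leave any purple or yellow look-alike of the carrier_square alone. What is shaped like the carrier_round but blue is not meant.

How it is judged:
On the way, in this order (a step that is already met when the one before it is completed fails the run):
1. the round carrier's clamp lever is swung open (past 1.2 rad) with the carrier still in its pocket (value of joint lever_round above 1.2 rad and distance between carrier_round and socket_round below 0.02 m), for 0.2 s.
2. the round carrier is lifted clear of its socket in the gripper (underside 40 mm or more above the socket's foot) (z of carrier_round in the frame of socket_round above 0.04 m and contact force between the fingers and carrier_round above 1 N), for 0.2 s.
At the end, for the whole second after the job is handed in: Fingers hold the round carrier in the air, at rest, off the rig: window centre within 15 mm of the focus along each rig axis, upright and square to the lens axis within 0.14 rad; its lever over 1.2 rad; the square carrier seated, its lever under 0.5 rad (x of window_round in the frame of focus between -0.015 and 0.015 m and y of window_round in the frame of focus between -0.015 and 0.015 m and z of window_round in the frame of focus between -0.015 and 0.015 m and angle between carrier_round's own z axis and vertical below 0.14 rad and angle between the x axis of carrier_round and the y axis of focus, either way round below 0.14 rad and height (world z) of carrier_round above 0.08 m and contact force between the fingers and carrier_round above 1 N and contact force between carrier_round and rig below 0.1 N and linear speed of carrier_round below 0.02 m/s and angular speed of carrier_round below 0.1 rad/s and value of joint lever_round above 1.2 rad and value of joint lever_square below 0.5 rad and distance between carrier_square and socket_square below 0.02 m); the arm keeps its last pose, push and grip.
It fails at once if the square-windowed carrier or its lever is disturbed (distance of carrier_square from where it was at the start of the episode above 0.012 m or value of joint lever_square above 0.5 rad).
It fails at once if the camera is knocked out of its setting (distance of lens_front from where it was at the start of the episode above 0.006 m).
It fails at once if a bystander is pushed more than 30 mm (distance of any of cleaner_bottle, lens_tube, post_holder, screwdriver from where it was at the start of the episode above 0.03 m).
It also fails if it takes over 51 s, if anything falls off the work surface, if the arm or the gripper's body presses on something with over 40 N, if the wrist force passes 120 N, or if a joint passes its speed limit or range.

### The arm

A 6-joint arm with a two-finger parallel gripper is mounted at the origin on the work surface. World frame = base frame: x ahead of the robot, y to its left, z up, the work surface at z = 0. Lengths are in m, angles in rad, forces in N, time in s.
With the tool pointing down it reaches from about 0.425 to 0.95 m from the base axis. Payload 3.5 kg.
Tool frame: the origin (TCP) lies midway between the tips of the shut fingers; the grasp point (between the pads) lies 19 mm behind it; z points along the fingers, y is the line along which they close (so a half turn about z gives the same grasp; the last joint's range is limited). The gripper opens to 85 mm and grips with 20 to 120 N. Pads are 22 mm wide; open, the fingers measure 114 mm over their backs; the gripper's body (76 mm by 85 mm) begins 54 mm behind the grasp point. The pads swing forward as they close: fully open they stand 13 mm farther back than shut.
Start: joints at [-1.486, 0.286, 1.577, -0, 1.279, -0.15], TCP at [0.157, -0.656, 0.231] pointing down, gripper open.
Joint ranges: [-2.77, 2.77], [-0.9, 2.22], [0.21, 2.48], [-1.53, 4.67], [0.24, 2.81], [-2.84, 2.84]. Speed limits (rad/s): [2.79, 2.79, 3.14, 3.14, 3.14, 3.14].

### API

Orientations are given as a rotation vector (axis times angle).
In Python, from rig import observe, grab_frame, job_done gives the robot as it stands.
- The arm moves only by the tool apply_moves, never from a script. Its argument "rows" is text: rows parted by semicolons, each of 6 numbers parted by spaces: the shift along the tool's x, y, z in fractions of the full range, 1 being 750 mm, then the turn, a rotation vector about the tool's x, y, z in parts of the range, where 1.0 means pi rad. A call has 1 to 8 rows; each row is the pose to reach, as a shift and turn from the pose commanded when the call began, along the tool's axes at that moment; what a row does not reach only later rows make up. A row lasts 1/12 s, in which the tool goes at most 41.7 mm and 7.16 degrees, less where a joint would pass 70% of its speed; a pose out of reach is approached as far as the arm can. A call with a gripper value outside its range is refused whole. "grip" is the finger opening in mm, from 0 to 85.4, set as the call begins (left out, the last holds). The fingers move at their own pace and stop on an object; "force" is the grip in N (left out, the last holds). Time passes only in rows, so rows that repeat a pose let the fingers close. It gives the time, the measured TCP pose, the force, the opening and the grip force at its end, in the units of the state.
- observe(): the state, without advancing time (a new reading comes with each control period).
- grab_frame(name): name is "scene" or "top" or "wrist"; returns a dict with "color" (480x640x3 uint8, red, green, blue), "fx", "fy", "cx", "cy" (pixels), "T" (4x4, takes a point from camera to world coordinates); the wrist camera has in their place "hand_eye" (4x4, takes a point from camera to tool coordinates, whose origin is the TCP and whose axes are the flange's). Camera axes: x right, y up, looking along -z (the intrinsics and any distortion apply to the point x, -y, -z); pixel columns grow to the right and rows downward; lengths in m; the calibration is good to about 2 mm. The wrist camera is an equidistant fisheye: a pixel r from the principal point sees the ray r / f radians off the axis. A picture is of the moment at which its call begins: read the wrist's pose just before it. There is no depth.
- job_done(): hands the job in; it is judged then, once.
The state is a dict: "t": time; "q": joint angles; "joint_velocities": joint speeds; "effort": joint torques, N m; "position": TCP position; "tool_rot": TCP orientation; "force": force on the tool from outside, world axes, zero at the start; "moment": the same for the moment, N m; "finger_gap": finger opening in m; "finger_force": force on a finger pad.
Only numpy, scipy, OpenCV 4.12 (cv2) and the standard library are available. Lean on these libraries where they do the work, as an engineer would, in place of code of your own. Each camera call takes 0.05 s, during which the arm holds its last target. There are 200 camera calls.

## Working session

There is one attempt and no reset: what is moved stays moved. The work goes in short steps, Python scripts to look and compute and a tool call to move; the robot and the scene stay as the last step left them, time stands still between calls to the robot, and variables do not carry over. Pictures are saved under pics/ and viewed, at most 10 in all, crops included, and the job is handed in when it is done.

Besides the shell and the picture viewer there is one more tool, called after ">>>" in YAML: its name, and indented under it one key for each argument. apply_moves: Moves the arm, as the interface text tells. Its arguments: {"type":"object","properties":{"rows":{"type":"string"},"grip":{"type":"number"},"force":{"type":"number"}},"required":["rows"]}

```bash
mkdir -p pics; ls; cat > h.py <<'E'
import numpy as np,cv2
from scipy.spatial.transform import Rotation as R
from rig import observe,grab_frame,job_done
E
python3 - <<'E'
from h import *
import pickle
s=observe();print(s)
for n in("scene","top"):
    f=grab_frame(n);pickle.dump(f,open(n+'.pkl','wb'));cv2.imwrite(f'pics/{n}0.png',f['color'][:,:,::-1]);print(n,f['fx'],f['cx'],f['cy'],f['T'].round(3).tolist(), [k for k in f])
E
```

```text
pics
{'t': 0.0, 'q': array([-1.48601903e+00,  2.87182275e-01,  1.57821013e+00, -3.59311949e-06,
        1.27859692e+00, -1.49966822e-01]), 'joint_velocities': array([-0.00060498,  0.00150358, -0.00134911, -0.0005382 , -0.00011966,
       -0.00083231]), 'effort': array([-3.04031873e-04, -4.05984235e+01, -2.92625785e+01, -1.80251327e-04,
        5.69074255e-03, -2.82363786e-06]), 'position': array([ 0.15699331, -0.65579959,  0.22991817]), 'tool_rot': array([-3.11759866e+00, -3.67610246e-01, -1.17197777e-04]), 'force': array([ 0.70485397,  0.14236525, -0.5629685 ]), 'moment': array([-0.06717329,  0.00629242, -0.03098112]), 'finger_force': 0.0, 'finger_gap': 0.08536862672346462}
scene 458.4295479269666 319.6983918816884 240.50413398558737 [[0.178, -0.56, 0.809, 1.287], [0.984, 0.1, -0.148, -0.137], [0.002, 0.822, 0.569, 0.631], [0.0, 0.0, 0.0, 1.0]] ['color', 'fx', 'fy', 'cx', 'cy', 'T']
top 616.4818809165793 322.6582800607026 238.8615386473585 [[0.028, 0.997, -0.072, 0.455], [-1.0, 0.027, -0.009, -0.018], [-0.007, 0.072, 0.997, 1.377], [0.0, 0.0, 0.0, 1.0]] ['color', 'fx', 'fy', 'cx', 'cy', 'T']
```

View pics/scene0.png

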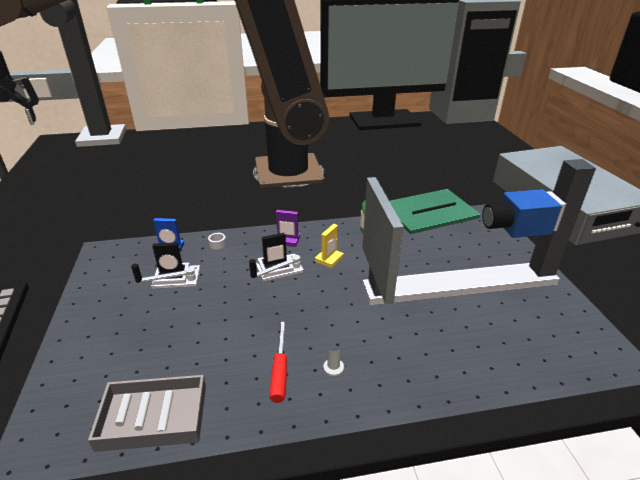

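View pics/top0.png

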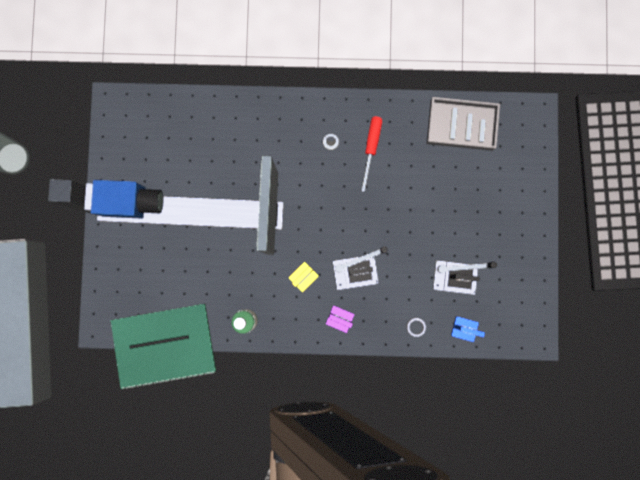

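The scene view shows these carriers: black round (168,258), black square (274,250), blue round look-alike (167,233), purple (287,226) and yellow (330,245). By the description I choose the black round one, at about (462,278) in the top view. I'll check it with a close crop.

```bash
python3 - <<'E'
import cv2,numpy as np
a=cv2.imread('pics/scene0.png');b=cv2.imread('pics/top0.png')
c1=cv2.resize(a[205:295,120:310],(800,380),interpolation=cv2.INTER_CUBIC)
c2=cv2.resize(b[238:302,320:510],(800,270)[:2],interpolation=cv2.INTER_CUBIC)
cv2.imwrite('pics/crop.png',np.vstack([c1[:330],c2]))
E
```

```text
(no output)
```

View pics/crop.png

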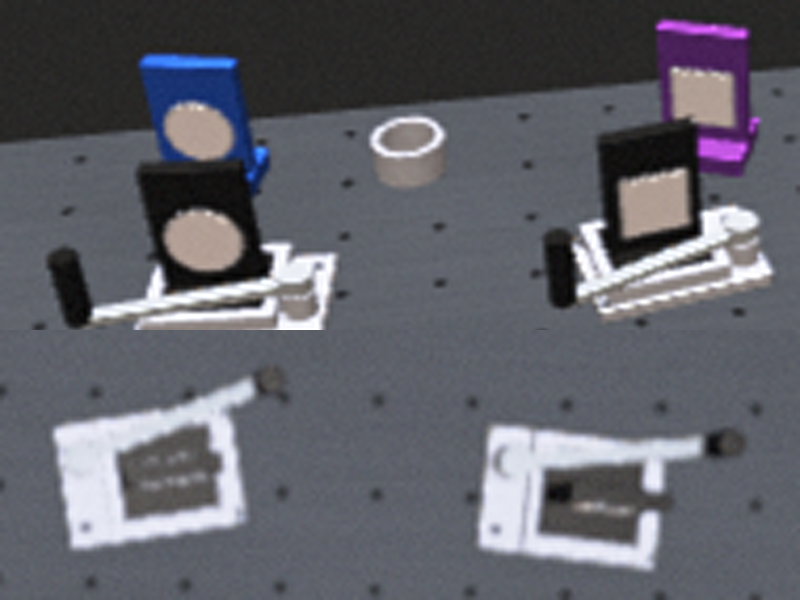

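The crop confirms it: the black round carrier is at scene (168,262), with its knob at scene (135,266) and top (494,265). The black square carrier is at scene (275,253), with its lever slightly askew. Next I'll triangulate.

```bash
cat >> h.py <<'E'
def ray(f,p):
    d=np.array([(p[0]-f['cx'])/f['fx'],-(p[1]-f['cy'])/f['fy'],-1.]);return f['T'][:3,3],f['T'][:3,:3]@d/np.linalg.norm(d)
def onz(f,p,z):
    o,d=ray(f,p);return o+d*(z-o[2])/d[2]
def tri(f,p,g,q):
    (a,u),(b,v)=ray(f,p),ray(g,q);s=np.linalg.lstsq(np.c_[u,-v],b-a,rcond=None)[0];P,Q=a+u*s[0],b+v*s[1];return (P+Q)/2,np.linalg.norm(P-Q)
E
python3 - <<'E'
from h import *
import pickle
S,T=[pickle.load(open(n+'.pkl','rb')) for n in('scene','top')]
np.set_printoptions(precision=4,suppress=True)
def show(n,s,t): print(n,*tri(S,s,T,t))
show('knobtop',(135.2,265.7),(494.1,264.6))
show('pivot',(120+297/4.21,205+272/4.22),(441.6,268.9))
show('sqknob',(120+558/4.21,205+235/4.22),(320+268/4.21,238+48/4.21))
# masks
hs=cv2.cvtColor(S['color'],cv2.COLOR_RGB2HSV);ht=cv2.cvtColor(T['color'],cv2.COLOR_RGB2HSV)
w=((hs[...,2]>150)).astype('uint8')
def comp(m,p,r=None):
    n,l,st,c=cv2.connectedComponentsWithStats(m);k=l[int(p[1]),int(p[0])];return (l==k).astype('uint8'),st[k],c[k]
for nm,p in(('round',(168,262)),('square',(275,253))):
    m,st,c=comp(w,p);print(nm,st,c,onz(S,c,.048))
m,st,c=comp((ht[...,2]>170).astype('uint8'),(440,285));print('block',st,c)
r=cv2.minAreaRect(np.argwhere(m)[:,::-1].astype(np.float32).copy());print(r)
# blue camera
for h,nm in((hs,'S'),(ht,'T')):
    m=((h[...,0]>100)&(h[...,0]<125)&(h[...,1]>150)).astype('uint8')
    n,l,st,c=cv2.connectedComponentsWithStats(m)
    print(nm,[(st[i].tolist(),c[i].round(1)) for i in range(1,n) if st[i][4]>80])
    if nm=='T':
        k=1+np.argmax(st[1:,4]);print(cv2.minAreaRect(np.argwhere(l==k)[:,::-1].astype(np.float32).copy()))
# rail ; crop picture
a=cv2.resize(S['color'][170:310,350:600,::-1],(800,448),interpolation=cv2.INTER_CUBIC)[:,:]
b=cv2.resize(T['color'][150:258,40:290,::-1],(800,346),interpolation=cv2.INTER_CUBIC)
cv2.imwrite('pics/rig.png',np.vstack([a[:, :],b])[0:794]) if 0 else cv2.imwrite('pics/rig.png',cv2.resize(np.vstack([a,b]),(604,600)))
E
```

```text
knobtop [ 0.5042 -0.3714  0.0645] 0.00219616759748117
pivot [ 0.493  -0.2674  0.0317] 7.461017609613152e-05
sqknob [ 0.5302 -0.1373  0.0652] 7.607786236676217e-05
round [160 255  17  14 185] [168.0216 261.5351] [ 0.479  -0.3116  0.048 ]
square [268 245  15  16 191] [275.1937 252.466 ] [ 0.4864 -0.0876  0.048 ]
block [434 261  52  34 822] [453.6703 275.955 ]
((459.1280517578125, 276.8475646972656), (49.25246810913086, 31.252124786376953), 6.340191841125488)
S [([502, 189, 59, 48, 2036], array([531.9, 212.4])), ([153, 218, 31, 33, 402], array([167.7, 228.5]))]
T [([91, 180, 53, 37, 1542], array([114.9, 198.2])), ([451, 317, 12, 19, 82], array([456.4, 326.5]))]
((117.09112548828125, 198.17869567871094), (50.29432678222656, 35.22666931152344), 3.9451863765716553)
```

View pics/rig.png

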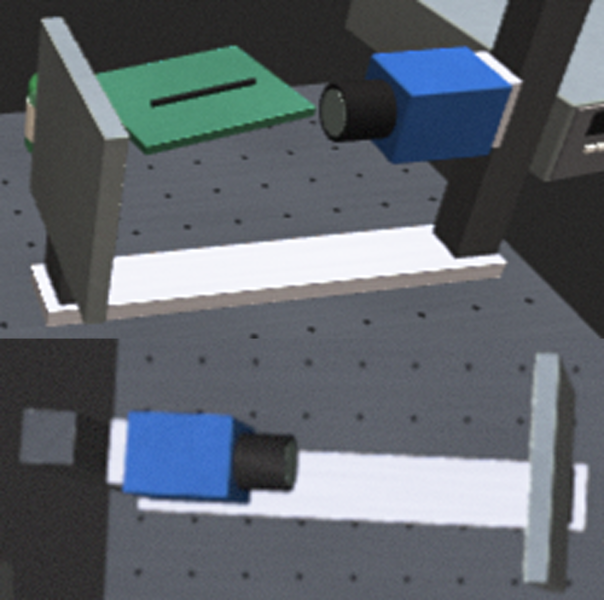

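Rig picture: the lens rim centre is about (488,216) in the scene view and (160,201) in the top view. The panel's top edge nearest the camera runs from top pixel (261.9,156.2) to (256.9,250.1).

```bash
python3 - <<'E'
from h import *
import pickle
S,T=[pickle.load(open(n+'.pkl','rb')) for n in('scene','top')]
np.set_printoptions(precision=4,suppress=True)
s=lambda x,y:(350+x/2.416,170+y/2.418)
t=lambda x,y:(40+x/2.416,150+(y-338.5)/2.418)
L,e=tri(S,s(333,112),T,t(290,462));print('lens',L,e)
a,b=onz(T,t(536,353),.225),onz(T,t(524,581),.225);print('panel face top',a,b,np.linalg.norm(a-b),(a+b)/2)
d=(a-b)/np.linalg.norm(a-b);print('x-dir yaw',np.arctan2(d[1],d[0]))
print('panel tri',tri(S,s(108,139),T,t(559,353)),tri(S,s(53,18),T,t(535,581)))
p,q=onz(T,t(138,512),.018),onz(T,t(582,530),.018);d=p-q;print('rail edge',p,q,np.linalg.norm(d),'y-dir yaw-90',np.arctan2(d[1],d[0])-np.pi/2)
p2,q2=onz(T,t(110,453),.018),onz(T,t(587,465),.018);print('rail far corner',q2,np.linalg.norm(q-q2))
u=(q-q2)[:2]
P,Q=onz(S,s(50,324),0.),onz(S,s(504,275),0.);d=Q-P;print('scene rail bottom',P,Q,np.linalg.norm(d),np.arctan2(d[1],d[0])-np.pi/2)
yw=np.arctan2(d[1],d[0])-np.pi/2
# blue body top corners
zc=L[2]+.033
c=[onz(T,t(*v),zc) for v in((130,411),(235,415),(232,498),(125,494))];print(np.array(c));m=np.mean(c,0)
# socket yaw from block edges, top view
h=cv2.cvtColor(T['color'],cv2.COLOR_RGB2GRAY)
k=lambda x,y:(320+x/4.21,238+(y-330)/4.21)
for nm,A,B in(('near edge',(480,550),(652,570)),('left edge',(490,427),(480,550)),('lever',(512,460),(733,442)),('plate',(545,495),(672,502))):
    zz=.029 if nm=='lever' else .018
    A,B=onz(T,k(*A),zz),onz(T,k(*B),zz if nm!='lever' else .065);d=B-A;print(nm,A,B,np.linalg.norm(d),np.arctan2(d[1],d[0]))
E
```

```text
lens [0.6076 0.3155 0.1692] 0.0004490533474824293
panel face top [0.6917 0.1112 0.225 ] [0.5128 0.1143 0.225 ] 0.17895004812670331 [0.6023 0.1128 0.225 ]
x-dir yaw -0.017140973928180522
panel tri (array([0.6929, 0.0947, 0.2235]), np.float64(0.0027869265883093985)) (array([0.5134, 0.107 , 0.2234]), np.float64(0.0021056899604033797))
rail edge [0.5769 0.4952 0.018 ] [0.5714 0.0866 0.018 ] 0.4086892496376686 y-dir yaw-90 -0.013366024713056923
rail far corner [0.6314 0.0839 0.018 ] 0.060080525955845065
scene rail bottom [0.6298 0.0883 0.    ] [0.6394 0.4995 0.    ] 0.41137196920982333 -0.023185755408844377
[[0.641  0.4364 0.2022]
 [0.6401 0.3523 0.2022]
 [0.5735 0.3514 0.2022]
 [0.5744 0.4368 0.2022]]
near edge [ 0.4461 -0.2539  0.018 ] [ 0.4382 -0.3435  0.018 ] 0.08994571122880893 -1.658577428052437
left edge [ 0.5104 -0.2582  0.018 ] [ 0.4461 -0.2539  0.018 ] 0.06440973036270661 3.0752707417341587
lever [ 0.4931 -0.2679  0.029 ] [ 0.5043 -0.3724  0.065 ] 0.11110311412363325 -1.4646537953195256
plate [ 0.4757 -0.2874  0.018 ] [ 0.4739 -0.3536  0.018 ] 0.06622556279550786 -1.5981167466686128
```

```bash
cat >> h.py <<'E'
def pose():
    s=observe();M=R.from_rotvec(s['tool_rot']).as_matrix();return s,M,np.arctan2(M[1,0],M[0,0])
def delta(x,y,z,phi,cur=None):
    "row (tool mm, rotvec) from the present pose to a vertical tool at x,y,z with tool x at yaw phi"
    s,M,p0=pose();W=np.array([[np.cos(phi),np.sin(phi),0],[np.sin(phi),-np.cos(phi),0],[0,0,-1]])
    return (M.T@(np.array([x,y,z])-s['position'])*1000).round(1),R.from_matrix(M.T@W).as_rotvec().round(3)
E
python3 - <<'E'
from h import *
import pickle
S=pickle.load(open('scene.pkl','rb'));print('blue',onz(S,(168,234),.04))
print(pose()[2],delta(.4745,-.3735,.20,.108))
E
```

```text
blue [ 0.3597756  -0.32336188  0.04      ]
0.23479302989070047 (array([ 374.5, -200.7,   30.6]), array([-0.002, -0.   ,  0.127]))
```

The manual's scale: shifts go in shares of 750 mm and turns go in shares of pi rad. Converting my numbers, 374 mm / 750 = 0.4987, -201 mm / 750 = -0.268, 0.127 rad / 3.1416 = 0.0404.

>>> apply_moves:
  rows: "0.4987 -0.268 0.04 0 0 0.0404;0.4987 -0.268 0.04 0 0 0.0404;0.4987 -0.268 0.04 0 0 0.0404;0.4987 -0.268 0.04 0 0 0.0404;0.4987 -0.268 0.04 0 0 0.0404;0.4987 -0.268 0.04 0 0 0.0404;0.4987 -0.268 0.04 0 0 0.0404;0.4987 -0.268 0.04 0 0 0.0404"
  grip: 0

```text
t: 0.77
position: [0.4063, -0.4334, 0.2072]
tool_rot: [-3.136, -0.169, 0.001]
force: [1.3, -1.3, -1.1]
finger_gap: 0.0001
finger_force: 0.0
```

```bash
python3 - <<'E'
from h import *
print(pose()[2],delta(.4745,-.3735,.20,.108))
E
```

```text
0.10759087211807734 (array([ 74.2, -52.2,   7.2]), array([-0.001,  0.   , -0.   ]))
```

Converted, 74 mm / 750 = 0.0987, -52 mm / 750 = -0.0693.

>>> apply_moves:
  rows: "0.0987 -0.0693 0.0093 0 0 0;0.0987 -0.0693 0.0093 0 0 0;0.0987 -0.0693 0.0093 0 0 0;0.0987 -0.0693 0.0093 0 0 0"

```text
t: 1.1
position: [0.4747, -0.3731, 0.1999]
tool_rot: [-3.135, -0.176, 0.002]
force: [-0.3, 0.1, -0.0]
finger_gap: -0.0001
finger_force: 0.0
```

```bash
python3 - <<'E'
from h import *
print(pose()[0]['position'],delta(.4745,-.3735,.04,.108))
f=grab_frame('wrist');cv2.imwrite('pics/w1.png',f['color'][:,:,::-1]);print(f['fx'],f['cx'],f['cy'],f['hand_eye'].round(3).tolist())
E
```

```text
[ 0.47466401 -0.3730924   0.19986007] (array([-1.000e-01,  6.000e-01,  1.599e+02]), array([-0.002,  0.001,  0.004]))
371.64829954431775 318.08341378761327 239.89964633900516 [[-0.0, 0.949, 0.314, 0.081], [1.0, 0.001, -0.001, 0.001], [-0.001, 0.314, -0.949, -0.144], [0.0, 0.0, 0.0, 1.0]]
```

View pics/w1.png

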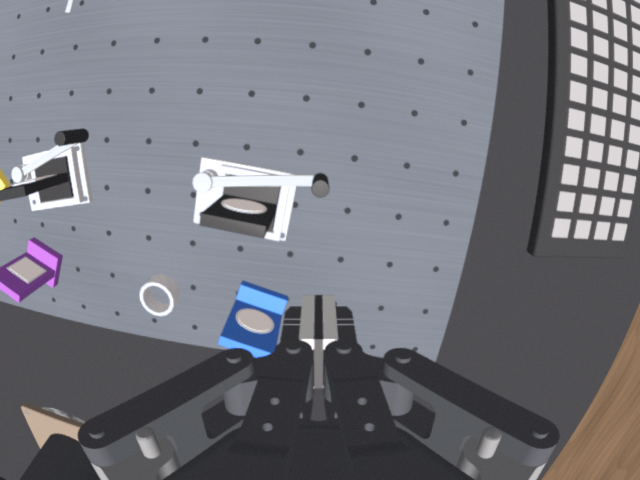

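The wrist view shows the shut fingertips at (318,300), robot-side of the knob, whose top is at (320,184). The pivot is at (203,181) and the round carrier's plate top is around (235,225). I'll measure from here.

```bash
cat >> h.py <<'E'
def wz(f,p,z,P=None):
    "wrist pixel onto plane z, with the present pose"
    s,M,_=pose();u,v=p[0]-f['cx'],p[1]-f['cy'];r=np.hypot(u,v);a=r/f['fx'];d=np.array([np.sin(a)*u/r,-np.sin(a)*v/r,-np.cos(a)])
    H=f['hand_eye'];o=s['position']+M@H[:3,3];d=M@H[:3,:3]@d;return o+d*(z-o[2])/d[2]
E
python3 - <<'E'
from h import *
f=grab_frame('wrist')
for n,p,z in(('knob',(320,184),.065),('pivot',(203,181),.033),('win',(244,206),.048),('c1',(203,159),.018),('c2',(297,174),.018),('c3',(285,241),.018),('plate top l',(201,222),.09),('plate top r',(270,236),.09)):print(n,wz(f,p,z).round(4))
E
```

```text
knob [ 0.5062 -0.3748  0.065 ]
pivot [ 0.494  -0.2738  0.033 ]
win [ 0.4788 -0.3146  0.048 ]
c1 [ 0.5114 -0.2683  0.018 ]
c2 [ 0.505  -0.3547  0.018 ]
c3 [ 0.4417 -0.3495  0.018 ]
plate top l [ 0.4744 -0.2904  0.09  ]
plate top r [ 0.4691 -0.3424  0.09  ]
```

Converted, 160 mm / 750 = 0.2133, 0.6 mm / 750 = 0.0008.

>>> apply_moves:
  rows: "0 0.0008 0.2133 0 0 0;0 0.0008 0.2133 0 0 0;0 0.0008 0.2133 0 0 0;0 0.0008 0.2133 0 0 0;0 0.0008 0.2133 0 0 0;0 0.0008 0.2133 0 0 0"

```text
t: 1.7
position: [0.471, -0.3764, 0.039]
tool_rot: [-3.133, -0.165, 0.005]
force: [-0.2, -0.3, 1.5]
finger_gap: 0.0002
finger_force: 0.0
```

```bash
cat > arc.py <<'E'
from h import *
import sys
def arc(th_list,off=.018,z=.039,Pv=(.4935,-.270),yaw=-.085,r=.103):
    for l in th_list:
        th=yaw-np.pi/2+l;t=th+np.pi/2
        x,y=Pv[0]+r*np.cos(th)-off*np.cos(t),Pv[1]+r*np.sin(th)-off*np.sin(t)
        a,b=delta(x,y,z,t);print(round(l,2),a,b)
if __name__=='__main__': arc(map(float,sys.argv[1:]))
E
python3 arc.py .2 .3 .42 .54 .66 .78 .88 .98; python3 -c "
from h import *
print(observe()['position'])"
```

```text
0.2 [16.5 -0.3 -0. ] [-0.004  0.003 -0.01 ]
0.3 [26.9  0.9 -0.1] [-0.004  0.003 -0.11 ]
0.42 [39.5  0.9 -0.1] [-0.004  0.003 -0.23 ]
0.54 [51.9 -0.6 -0.1] [-0.004  0.002 -0.35 ]
0.66 [64.1 -3.5 -0.2] [-0.005  0.002 -0.47 ]
0.78 [75.9 -7.9 -0.2] [-0.005  0.002 -0.59 ]
0.88 [ 85.2 -12.6  -0.2] [-0.005  0.002 -0.69 ]
0.98 [ 94.  -18.2  -0.2] [-0.005  0.001 -0.79 ]
[ 0.47102595 -0.37644427  0.03903363]
```

Converted, 85 mm / 750 = 0.1133, 39.5 mm / 750 = 0.0527, -0.69 rad / 3.1416 = -0.2196.

>>> apply_moves:
  rows: "0.012 0 0 0 0 0;0.022 0 0 0 0 -0.0032;0.036 0.0013 0 0 0 -0.035;0.0527 0.0013 0 0 0 -0.0732;0.0693 -0.0008 0 0 0 -0.1114;0.0853 -0.0047 0 0 0 -0.1496;0.1013 -0.0107 0 0 0 -0.1878;0.1133 -0.0168 0 0 0 -0.2196"

```text
t: 2.37
position: [0.5595, -0.3557, 0.0446]
tool_rot: [2.886, 1.228, 0.004]
force: [-0.4, -0.9, -0.4]
finger_gap: -0.0001
finger_force: 0.4
```

```bash
python3 arc.py .88 .98 1.08 1.18 1.28 1.38 1.48 1.56; python3 -c "
from h import *
s=pose();print(s[0]['position'],s[2],s[0]['force'])
import pickle
for n in('top','scene'):
  f=grab_frame(n);pickle.dump(f,open(n+'1.pkl','wb'))
  if n=='scene':cv2.imwrite('pics/s1.png',cv2.resize(f['color'][200:310,90:320,::-1],(800,383)))"
```

```text
0.88 [-3.  -4.2  5.6] [ 0.006 -0.     0.01 ]
0.98 [ 7.4 -2.8  5.6] [ 0.006  0.    -0.09 ]
1.08 [17.8 -2.5  5.6] [ 0.006  0.001 -0.19 ]
1.18 [28.2 -3.2  5.6] [ 0.006  0.001 -0.29 ]
1.28 [38.5 -4.9  5.6] [ 0.006  0.001 -0.39 ]
1.38 [48.6 -7.7  5.6] [ 0.006  0.002 -0.49 ]
1.48 [ 58.4 -11.4   5.6] [ 0.006  0.002 -0.59 ]
1.56 [ 65.9 -15.1   5.5] [ 0.006  0.002 -0.67 ]
[ 0.55950391 -0.35569195  0.04462372] 0.804623195600119 [-0.39847212 -0.94625094 -0.37876932]
```

View pics/s1.png

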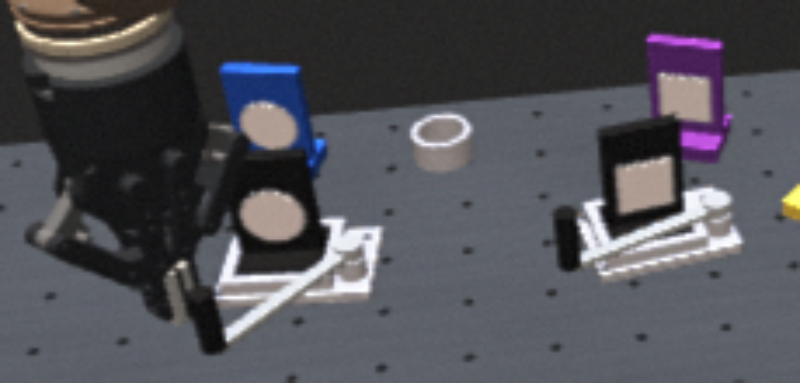

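The scene crop shows the round lever swinging: its knob is now at crop (207,320), with the fingers behind it and the carrier still seated. I'll continue the arc.

Converted, 66 mm / 750 = 0.088, 38.5 mm / 750 = 0.0513, -0.67 rad / 3.1416 = -0.2133.

>>> apply_moves:
  rows: "0.0093 -0.004 0.004 0 0 -0.0286;0.024 -0.0033 0.0053 0 0 -0.0605;0.0373 -0.004 0.0053 0 0 -0.0923;0.0513 -0.0067 0.0053 0 0 -0.1241;0.0647 -0.01 0.0053 0 0 -0.156;0.0773 -0.0152 0.0053 0 0 -0.1878;0.088 -0.02 0.0053 0 0 -0.2133;0.088 -0.02 0.0053 0 0 -0.2133"

```text
t: 3.13
position: [0.5933, -0.2964, 0.039]
tool_rot: [2.33, 2.103, 0.002]
force: [1.1, -0.0, 0.2]
finger_gap: -0.0002
finger_force: 0.0
```

```bash
cat > lev.py <<'E'
from h import *
f=grab_frame('top');g=grab_frame('scene')
s=pose();print(s[0]['position'],s[2],s[0]['force'])
# steel arm of the round lever: bright pixels beyond the block (world x>.52), in the top view
m=(cv2.cvtColor(f['color'],cv2.COLOR_RGB2GRAY)>150)
ys,xs=np.nonzero(m)
P=np.array([onz(f,(x,y),.029)[:2] for x,y in zip(xs,ys)])
k=(P[:,0]>.52)&(P[:,0]<.60)&(P[:,1]>-.40)&(P[:,1]<-.22)
P=P[k].astype(np.float32);print(len(P),P.min(0) if len(P) else '',P.max(0) if len(P) else '')
if len(P)>5:
    l=cv2.fitLine(P,cv2.DIST_L2,0,.01,.01).ravel();print('lever line',l,'yaw',np.arctan2(l[1],l[0]))
cv2.imwrite('pics/t%d.png'%int(s[0]['t']*100),np.vstack([cv2.resize(f['color'][220:310,400:520,::-1],(400,300)),cv2.resize(g['color'][210:330,80:240,::-1],(400,300))]))
E
python3 lev.py; ls pics
```

```text
[ 0.5926457  -0.29738677  0.03851463] 1.4647753177249683 [-0.49946272 -0.20686249 -0.39297255]
24 [ 0.52003384 -0.39866608] [ 0.5994999 -0.27175  ]
lever line [ 0.4829908   0.87562543  0.5809706  -0.30285132] yaw 1.0667292
crop.png
rig.png
s1.png
scene0.png
t323.png
top0.png
w1.png
```

Converted, -160 mm / 750 = -0.2133, -130 mm / 750 = -0.1733.

>>> apply_moves:
  rows: "-0.04 0 0 0 0 0;-0.04 0 0 0 0 0;-0.04 0 -0.056 0 0 0;-0.04 0 -0.112 0 0 0;-0.04 0 -0.1733 0 0 0;-0.04 0 -0.2133 0 0 0;-0.04 0 -0.2133 0 0 0"

```text
t: 3.82
position: [0.5925, -0.3304, 0.209]
tool_rot: [2.323, 2.088, 0.005]
force: [0.3, -0.4, 1.2]
finger_gap: 0.0003
finger_force: 0.0
```

```bash
python3 - <<'E'
from h import *
print(delta(.473,-.313,.20,1.486))
E
```

```text
(array([   4.7, -120.8,    7.1]), array([ 0.016,  0.01 , -0.022]))
```

Converted, -121 mm / 750 = -0.1613, 7 mm / 750 = 0.0093, -0.022 rad / 3.1416 = -0.007.

>>> apply_moves:
  rows: "0.0067 -0.1613 0.0093 0 0 -0.007;0.0067 -0.1613 0.0093 0 0 -0.007;0.0067 -0.1613 0.0093 0 0 -0.007;0.0067 -0.1613 0.0093 0 0 -0.007;0.0067 -0.1613 0.0093 0 0 -0.007"
  grip: 45

```text
t: 4.23
position: [0.4668, -0.3089, 0.1893]
tool_rot: [-2.314, -2.124, -0.0]
force: [0.3, 0.3, 0.8]
finger_gap: 0.045
finger_force: 0.0
```

```bash
python3 - <<'E'
from h import *
s,M,p=pose();print(s['position'],p,s['finger_gap'],M[:,2])
f=grab_frame('wrist');g=grab_frame('scene');import pickle;pickle.dump((f,g),open('w2.pkl','wb'))
cv2.imwrite('pics/w2.png',np.hstack([f['color'][:,:,::-1][:, :], cv2.resize(g['color'][210:330,100:140+0,::-1],(160,480))])) 
E
```

```text
[ 0.46680029 -0.30893628  0.18926416] 1.4853766190535773 0.04496338991333821 [-6.46103389e-04  7.08747536e-04 -9.99999540e-01]
```

View pics/w2.png

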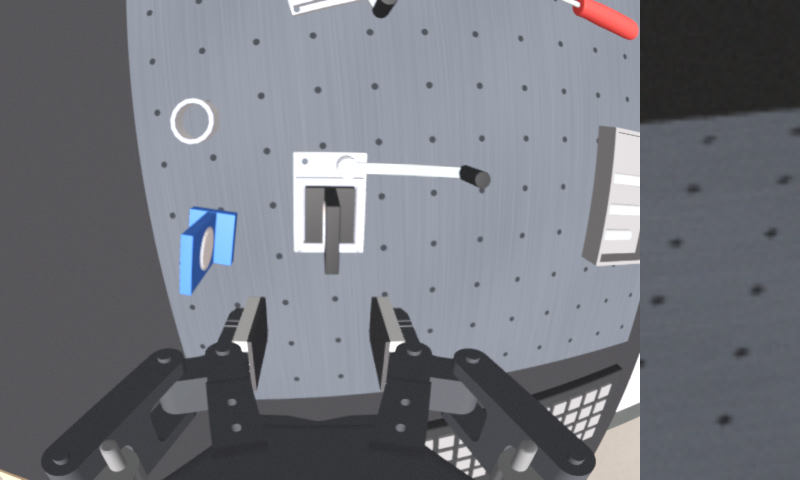

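The wrist view shows the lever swung out, with its pivot at (347,166) and knob at (483,180). The carrier is seated, and the plate top runs from (332,190) to (332,272) between the open fingers. I'll work out the angles and the grasp offset.

```bash
python3 - <<'E'
from h import *
import pickle
f,g=pickle.load(open('w2.pkl','rb'))
a,b=wz(f,(347,166),.033),wz(f,(484,180),.065);d=b-a;print('pivot',a,'knob',b,'len',np.hypot(*d[:2]),'yaw',np.arctan2(d[1],d[0]))
c=cv2.resize(f['color'][140:285,280:380,::-1],(552,800),interpolation=cv2.INTER_CUBIC)
for n,p,z in(('far top',(332,189),.09),('near top',(332,272),.09),('bl',(295,251),.018),('tl',(294,153),.018),('tr',(366,153),.018),('br',(362,251),.018)):print(n,wz(f,p,z))
gr=cv2.cvtColor(f['color'],cv2.COLOR_RGB2GRAY)
for r in(215,235,255,266):print(r,gr[r,316:350])
print(gr[180:200,332],gr[262:280,332])
E
```

```text
pivot [ 0.497485   -0.26964704  0.033     ] knob [ 0.60319325 -0.28184766  0.065     ] len 0.10640999966718721 yaw -0.1149093822166031
far top [ 0.48238057 -0.27691271  0.09      ]
near top [ 0.47805594 -0.33687297  0.09      ]
bl [ 0.44660144 -0.3447146   0.018     ]
tl [ 0.45449663 -0.25669709  0.018     ]
tr [ 0.51557398 -0.26150894  0.018     ]
br [ 0.50741237 -0.3499103   0.018     ]
215 [119 120 119 120 119 126 176 246 251 187 121 116 121 122 121 121 121 119
 119 120 119 117 116 103 102 112 116 118 118 117 117 116 116 115]
235 [112 113 111 110 112 128 185 246 245 175 114 112 114 115 114 113 113 110
 113 111 112 110 102  94 100 108 110 111 111 111 110 109 110 111]
255 [157 158 159 159 159 158 154 144 100  81  98 106 109 108 106 105 106 105
 106 103 103 101 103 129 150 158 159 159 159 157 159 159 159 157]
266 [158 157 159 158 159 161 160 154 125  94  99 103 103 104 102 101  99 101
 101 102 100  98 106 138 156 158 158 159 160 157 159 160 161 159]
[255 255 255 255 255 222 137  60  44  43  41  39  43  40  41  42  41  43
  41  42] [102 102 103 103  99 101 102 101 100 100  99 102 129 153 159 159 158 158]
```

```bash
python3 - <<'E'
from h import *
grab_frame('top')
f=grab_frame('wrist');s,M,p=pose();print(s['position'],p,s['joint_velocities'].round(4))
gr=cv2.cvtColor(f['color'],cv2.COLOR_RGB2GRAY)
for r in(255,262,268):print(r,gr[r,316:350])
print(gr[262:280,332],gr[262:280,330])
for q in((331.7,274),(331.7,262)):print(wz(f,q,.09))
# where tool axis (TCP, grasp point) sits in tool frame
for q in((331.7,274),(331.7,262)):print((M.T@(wz(f,q,.09)-s['position'])*1000).round(1))
# finger inner faces at tips
E
```

```text
[ 0.47022458 -0.31025179  0.19107552] 1.4891546154599324 [ 0.0041  0.0071 -0.0021 -0.0003  0.0039 -0.0038]
255 [156 153 129  90  96 106 107 105 104 104 103 105 102 104 103  98 102 125
 154 157 154 156 156 156 157 157 156 156 154 154 155 156 156 155]
262 [157 154 133  93  97 104 102 102 100 100 102 100  99 101  99  96 104 131
 156 158 155 154 157 155 155 156 157 156 156 155 155 158 156 155]
268 [158 155 135  98  97 101  99 100 100  99  98  98  95  96  96  92 101 134
 155 158 156 155 156 156 156 156 157 156 156 154 154 155 157 156]
[104 104 102 103 104 102 101 102 111 134 155 157 158 156 157 156 158 158] [ 99  98  97  97  96  97  96  97 103 124 153 156 156 156 156 157 156 155]
[ 0.4784694  -0.33842183  0.09      ]
[ 0.47910659 -0.32913841  0.09      ]
[-27.2  10.3 101.1]
[-17.9  10.2 101.1]
```

```bash
python3 - <<'E'
from h import *
f=grab_frame('wrist');s,M,p=pose();print(s['position'],p)
gr=cv2.cvtColor(f['color'],cv2.COLOR_RGB2GRAY);print(gr[262,314:340],gr[264:278,326])
for q in((325.6,271),(325.6,262),(325.6,240)):
    w=wz(f,q,.09);print(w,(M.T@(w-s['position'])*1000).round(1))
print(delta(.4745,-.313,.12,1.482))
E
```

```text
[ 0.47023526 -0.3100376   0.19080858] 1.4896466806240234
[156 157 158 154 128  89 100 102 103 103 103 102 101  99  98  98  98  95
 102 135 157 157 154 155 155 156] [100 100  98  97  97  96  96 110 152 156 156 157 158 157]
[ 0.47425915 -0.33533201  0.09      ] [-24.8   5.9 100.9]
[ 0.47477305 -0.32840814  0.09      ] [-17.8   5.8 100.8]
[ 0.4759978  -0.31202253  0.09      ] [ -1.4   5.7 100.8]
(array([-2.5,  4.4, 70.8]), array([0.002, 0.001, 0.008]))
```

Converted, 70 mm / 750 = 0.0933, 5.3 mm / 750 = 0.0071, 0.006 rad / 3.1416 = 0.0019.

>>> apply_moves:
  rows: "0 0.0071 0.0267 0 0 0.0019;0 0.0071 0.06 0 0 0.0019;0 0.0071 0.0933 0 0 0.0019;0 0.0071 0.0933 0 0 0.0019;0 0.0071 0.0933 0 0 0.0019"

```text
t: 4.9
position: [0.4741, -0.3091, 0.1186]
tool_rot: [-2.313, -2.121, 0.0]
force: [-0.7, -1.1, 0.8]
finger_gap: 0.0446
finger_force: 0.0
```

```bash
python3 - <<'E'
from h import *
grab_frame('top');grab_frame('top')
f=grab_frame('wrist');s,M,p=pose();print(s['position'],p,delta(.4755,-.3105,.062,1.482))
cv2.imwrite('pics/w3.png',f['color'][150:,120:520,::-1])
E
```

```text
[ 0.47558447 -0.31071599  0.12202239] 1.4839473131444223 (array([ 0.3, -0.3, 60. ]), array([0.003, 0.002, 0.002]))
```

View pics/w3.png

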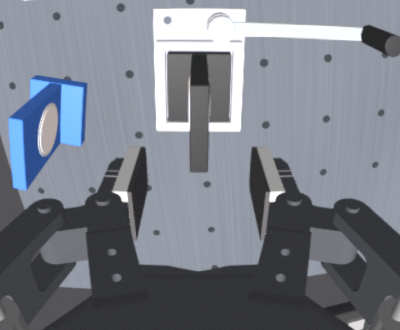

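The crop shows the plate top at column 200, midway between the fingers at 140 and 260, so it is centred. I'll descend and grip.

Converted, 60 mm / 750 = 0.08, 58 mm / 750 = 0.0773.

>>> apply_moves:
  rows: "0 0 0.0333 0 0 0;0 0 0.06 0 0 0;0 0 0.0773 0 0 0;0 0 0.08 0 0 0;0 0 0.08 0 0 0"

```text
t: 5.47
position: [0.4743, -0.3097, 0.06]
tool_rot: [-2.316, -2.123, 0.0]
force: [-0.2, -0.0, 0.4]
finger_gap: 0.0449
finger_force: 0.0
```

>>> apply_moves:
  rows: "0 0 0 0 0 0;0 0 0 0 0 0;0 0 0 0 0 0;0 0 0 0 0 0;0 0 0 0 0 0;0 0 0 0 0 0;0 0 0 0 0 0;0 0 0 0 0 0"
  grip: 0
  force: 40

```text
t: 6.13
position: [0.4751, -0.3104, 0.0613]
tool_rot: [2.314, 2.121, 0.0]
force: [1.1, 0.7, 5.5]
finger_gap: 0.0093
finger_force: 42.8
```

Converted, -80 mm / 750 = -0.1067, -55 mm / 750 = -0.0733.

>>> apply_moves:
  rows: "0 0 -0.0067 0 0 0;0 0 -0.016 0 0 0;0 0 -0.0267 0 0 0;0 0 -0.0467 0 0 0;0 0 -0.0733 0 0 0;0 0 -0.1067 0 0 0;0 0 -0.1067 0 0 0;0 0 -0.1067 0 0 0"
  force: 50

```text
t: 6.8
position: [0.4746, -0.3102, 0.1415]
tool_rot: [2.314, 2.121, -0.0]
force: [-0.4, 1.6, -2.1]
finger_gap: 0.0094
finger_force: 49.0
```

```bash
python3 - <<'E'
from h import *
s=pose();print(s[0]['position'],s[0]['finger_gap'],s[0]['finger_force'],s[0]['force'])
f=grab_frame('scene');g=grab_frame('wrist')
cv2.imwrite('pics/l1.png',np.hstack([cv2.resize(f['color'][180:300,100:300,::-1],(400,240)),cv2.resize(g['color'][150:390,120:520,::-1],(400,240))]))
E
```

```text
[ 0.47464579 -0.31024892  0.14153273] 0.009427445970642328 49.03338968753815 [-0.36517872  1.590237   -2.13997641]
```

View pics/l1.png

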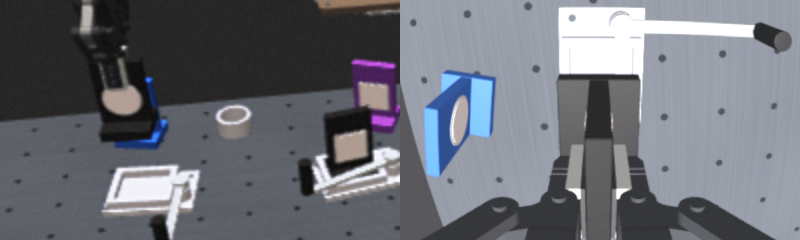

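The left half shows the carrier lifted clear in the gripper, with its socket empty, its lever open and the square carrier still clamped. The right half shows it held straight. I'll raise it and carry it over the panel.

Converted, -220 mm / 750 = -0.2933, -205 mm / 750 = -0.2733.

>>> apply_moves:
  rows: "0 0 -0.0267 0 0 0;0 0 -0.0667 0 0 0;0 0 -0.12 0 0 0;0 0 -0.1733 0 0 0;0 0 -0.2267 0 0 0;0 0 -0.2733 0 0 0;0 0 -0.2933 0 0 0;0 0 -0.2933 0 0 0"

```text
t: 7.57
position: [0.4751, -0.3106, 0.3638]
tool_rot: [2.311, 2.118, 0.0]
force: [0.1, -0.2, -1.0]
finger_gap: 0.0092
finger_force: 49.1
```

```bash
python3 - <<'E'
from h import *
print(observe()['position']);print(delta(.605,.224,.36,-.017))
for k in range(1,9):print(delta(.475+.13*k/16,-.31+.534*k/16,.36,1.482-1.5*k/16))
E
```

```text
[ 0.47510134 -0.31055735  0.36383068]
(array([543.8,  83. ,   1.9]), array([ 0.007, -0.   ,  1.501]))
(array([34.5,  5. ,  3.7]), array([0.005, 0.004, 0.096]))
(array([68.5, 10.2,  3.6]), array([0.005, 0.004, 0.189]))
(array([102.4,  15.4,   3.5]), array([0.006, 0.004, 0.283]))
(array([136.4,  20.6,   3.4]), array([0.006, 0.003, 0.377]))
(array([170.3,  25.8,   3.2]), array([0.006, 0.003, 0.471]))
(array([204.3,  31. ,   3.1]), array([0.006, 0.003, 0.564]))
(array([238.2,  36.2,   3. ]), array([0.006, 0.002, 0.658]))
(array([272.2,  41.4,   2.9]), array([0.006, 0.002, 0.752]))
```

Converted, 255 mm / 750 = 0.34, 220 mm / 750 = 0.2933, 0.13 rad / 3.1416 = 0.0414.

>>> apply_moves:
  rows: "0.02 0.0027 0 0 0 0.0159;0.06 0.0093 0 0 0 0.0414;0.1067 0.016 0 0 0 0.07;0.1533 0.0233 0 0 0 0.1019;0.2 0.0307 0 0 0 0.1305;0.2467 0.0373 0 0 0 0.1623;0.2933 0.044 0 0 0 0.191;0.34 0.052 0 0 0 0.2228"

```text
t: 8.23
position: [0.5341, -0.057, 0.3554]
tool_rot: [-2.902, -1.191, 0.009]
force: [0.8, 0.5, -0.6]
finger_gap: 0.0091
finger_force: 49.0
```

```bash
python3 - <<'E'
from h import *
print(observe()['position'],observe()['finger_gap']);print(delta(.605,.224,.36,-.017))
E
```

```text
[ 0.53410677 -0.0570455   0.35541964] 0.009074463878638079
(array([ 247.9, -150.2,   -4.5]), array([-0.004,  0.006,  0.796]))
```

Converted, 240 mm / 750 = 0.32, 220 mm / 750 = 0.2933, 0.77 rad / 3.1416 = 0.2451.

>>> apply_moves:
  rows: "0.04 -0.024 0 0 0 0.0318;0.08 -0.048 0 0 0 0.0637;0.1227 -0.0747 0 0 0 0.0955;0.1667 -0.1013 0 0 0 0.1273;0.2107 -0.128 0 0 0 0.1592;0.2533 -0.1533 0 0 0 0.191;0.2933 -0.1773 0 0 0 0.2228;0.32 -0.1933 0 0 0 0.2451"

```text
t: 8.9
position: [0.6018, 0.2161, 0.3546]
tool_rot: [3.141, 0.018, -0.012]
force: [-0.0, 0.1, -2.0]
finger_gap: 0.009
finger_force: 49.0
```

>>> apply_moves:
  rows: "0 0 0 0 0 0;0 0 0 0 0 0;0 0 0 0 0 0;0 0 0 0 0 0"

```text
t: 9.23
position: [0.6024, 0.2119, 0.358]
tool_rot: [3.141, 0.021, -0.004]
force: [-0.8, 0.9, -1.1]
finger_gap: 0.0091
finger_force: 49.1
```

```bash
python3 - <<'E'
from h import *
s=observe();print(s['position'],s['finger_gap'],s['finger_force'],s['q']);print(delta(.605,.224,.182,-.017))
E
```

```text
[0.60239682 0.21194709 0.35803956] 0.009118949022919176 49.06412065029144 [ 1.79827339e-01  1.42549188e-01  1.51736063e+00 -4.63658660e-04
  1.48464693e+00  1.73756738e+00]
(array([  3.3, -12.2, 176. ]), array([0.001, 0.003, 0.03 ]))
```

Converted, 176 mm / 750 = 0.2347, 172 mm / 750 = 0.2293, 0.03 rad / 3.1416 = 0.0095.

>>> apply_moves:
  rows: "0.004 -0.016 0.0133 0 0 0.0095;0.004 -0.016 0.0467 0 0 0.0095;0.004 -0.016 0.0867 0 0 0.0095;0.004 -0.016 0.1267 0 0 0.0095;0.004 -0.016 0.1667 0 0 0.0095;0.004 -0.016 0.2067 0 0 0.0095;0.004 -0.016 0.2293 0 0 0.0095;0.004 -0.016 0.2347 0 0 0.0095"

```text
t: 9.9
position: [0.6029, 0.2231, 0.1784]
tool_rot: [3.139, -0.028, -0.014]
force: [-0.4, 0.0, -2.3]
finger_gap: 0.0094
finger_force: 49.1
```

>>> apply_moves:
  rows: "0 0 0 0 0 0;0 0 0 0 0 0;0 0 0 0 0 0;0 0 0 0 0 0"

```text
t: 10.23
position: [0.6069, 0.2252, 0.1865]
tool_rot: [-3.141, 0.026, -0.007]
force: [-0.1, -0.8, -1.8]
finger_gap: 0.0094
finger_force: 49.1
```

```bash
python3 - <<'E'
from h import *
import pickle
s,M,p=pose();print(s['position'],p,s['finger_force'],M[:,2],s['force']);print(delta(.605,.224,.182,-.017))
f=grab_frame('scene');g=grab_frame('top');pickle.dump((f,g),open('end.pkl','wb'))
a=cv2.resize(f['color'][130:280,360:580,::-1],(800,545),interpolation=cv2.INTER_CUBIC)
cv2.imwrite('pics/end.png',a)
E
```

```text
[0.60694832 0.22522602 0.18650631] -0.016421501280475977 49.10990595817566 [ 4.25944898e-03  8.38603955e-04 -9.99990577e-01] [-0.10092108 -0.84592704 -1.78934909]
(array([-1.9,  1.3,  4.5]), array([-0.001, -0.004,  0.001]))
```

View pics/end.png

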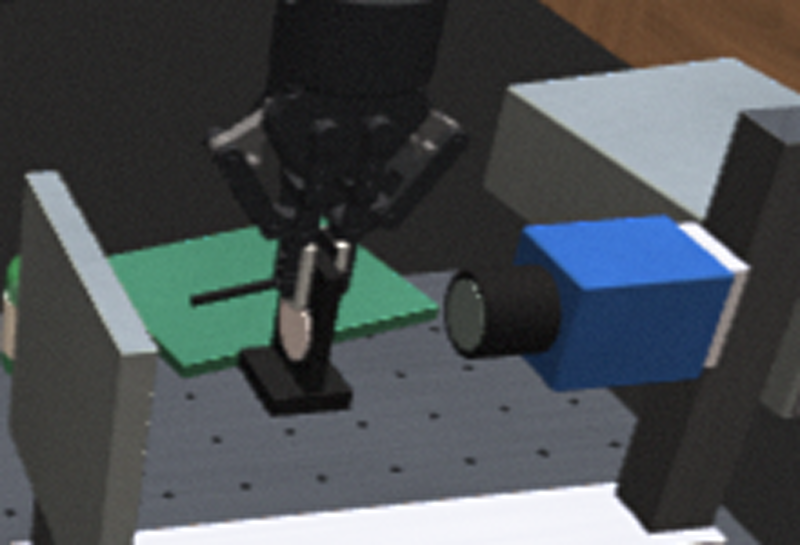

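The carrier hangs upright between panel and lens, with its window at scene (441,222) and the lens rim at (488,217). I'll check its position relative to the lens.

```bash
python3 - <<'E'
from h import *
import pickle
f,g=pickle.load(open('end.pkl','rb'));np.set_printoptions(precision=4,suppress=True)
q=lambda x,y:(360+x/3.636,130+y/3.636)
def atx(p,x):
    o,d=ray(f,p);return o+d*(x-o[0])/d[0]
hs=f['color'].astype(int);m=((hs.min(2)>120)).astype('uint8')
for n,p in(('win',(294,333)),('lens',(467,314))):print(n,atx(q(*p),.605))
# camera body front-lower etc: body side face x=axis+.033, centre of the visible side face corners
c=[(588,293),(730,277),(708,372),(555,390)];print('body side ctr',np.mean([atx(q(*v),.638) for v in c],0),[atx(q(*v),.638) for v in c])
s,M,p=pose();print(s['position'],p,M[:,2],delta(.605,.224,.182,-.017),s['joint_velocities'])
E
```

```text
win [0.605  0.2215 0.1661]
lens [0.605  0.3183 0.1672]
body side ctr [0.638  0.4017 0.1661] [array([0.638 , 0.3611, 0.1951]), array([0.638 , 0.4403, 0.1964]), array([0.638 , 0.4471, 0.1369]), array([0.638 , 0.3585, 0.1358])]
[0.6065 0.2253 0.1857] -0.016214548781244724 [ 0.003   0.0006 -1.    ] (array([-1.5,  1.3,  3.7]), array([-0.001, -0.003,  0.001])) [ 0.0024  0.0059  0.0099 -0.0015 -0.0024  0.0034]
```

Converted, 3 mm / 750 = 0.004, -1 mm / 750 = -0.0013.

>>> apply_moves:
  rows: "-0.0013 0 0.004 0 0 0;-0.0013 0 0.004 0 0 0;-0.0013 0 0.004 0 0 0;-0.0013 0 0.004 0 0 0;-0.0013 0 0.004 0 0 0;-0.0013 0 0.004 0 0 0;-0.0013 0 0.004 0 0 0;-0.0013 0 0.004 0 0 0"

```text
t: 11.0
position: [0.6047, 0.2252, 0.1809]
tool_rot: [-3.141, 0.025, -0.0]
force: [0.2, -0.2, -1.9]
finger_gap: 0.0093
finger_force: 49.1
```

>>> apply_moves:
  rows: "0 0 0 0 0 0;0 0 0 0 0 0;0 0 0 0 0 0;0 0 0 0 0 0;0 0 0 0 0 0;0 0 0 0 0 0;0 0 0 0 0 0;0 0 0 0 0 0"

```text
t: 11.67
position: [0.6047, 0.2252, 0.1808]
tool_rot: [-3.141, 0.026, -0.0]
force: [-0.7, -0.1, -2.0]
finger_gap: 0.0092
finger_force: 49.1
```

```bash
python3 - <<'E'
from h import *
s,M,p=pose();print(s['t'],s['position'],p,M[:,2],s['joint_velocities'].round(4),s['finger_force'])
# lever check in the top view, unobstructed now
f=grab_frame('top');ys,xs=np.nonzero(cv2.cvtColor(f['color'],cv2.COLOR_RGB2GRAY)>150)
P=np.array([onz(f,(x,y),.029)[:2] for x,y in zip(xs,ys)]);k=(P[:,0]>.525)&(P[:,0]<.6)&(P[:,1]>-.36)&(P[:,1]<-.2)
l=cv2.fitLine(P[k].astype(np.float32),cv2.DIST_L2,0,.01,.01).ravel();print(k.sum(),'lever yaw',np.arctan2(l[1],l[0]))
E
```

```text
11.6667 [0.60466214 0.22519525 0.18084631] -0.016270658971415983 [ 5.34371441e-05  2.88470914e-05 -9.99999998e-01] [ 0.0004  0.0007 -0.0016  0.0015  0.0031  0.0009] 49.11169409751892
136 lever yaw -0.09710494
```

```bash
python3 -c "
from h import *
print(job_done())"
```

```text
the job is handed in; nothing more can be done
None
```

I handed the job in at about 11.7 s, with the round carrier held still and upright at the focus. I estimate the window centre within a few millimetres of it, the round lever is at about 1.56 rad, and the square carrier was still clamped when I last looked, just after the lift. The hand-in returned no verdict.

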